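# Hang the stray skewer back in the rack

## Task

One steel skewer was left lying on the table. Pick it up by its ball end, lift it clear of the table and ease your grip just enough that it swings down in your fingers, grip it firmly again so that it hangs straight down and still, clear of the table, then hang it by its square guard in the one empty slot of the rack, resting flat behind the rack's front lip, and let go. Leave the three hanging skewers, the sauce dish and the green box as they are.

Things in the scene. Friction and masses are not known exactly. Their poses are not given: they have to be found in the camera images.
- skewer_ballc (a point): centre of the steel ball, 26 mm across, at the top end of the loose skewer: the place to pinch it. Starts about 21 mm above the table. Pinched hard (70 N or more) it keeps its angle when lifted; as the grip is eased below 30 to 50 N the ball starts to turn about the line between the fingertips, and at 3 to 6 N the skewer hangs straight; under 2 N it drops
- skewer_point (a point): the point of the loose skewer, 222 mm from the ball's centre, on the table at the start. The skewer weighs about 0.15 kg; its centre of mass lies about 72 mm from the ball's centre towards the point
- skewer: the loose skewer: a round steel rod 8 mm thick, a ball at one end, a square guard plate 36 x 36 x 4 mm and a point. Origin: centre of the guard's underside (its face towards the point), 42 mm from the ball's centre and 180 mm from the point. z axis from point to ball. It starts lying on a guard edge and its point. Hung in the rack, this origin lies at the slot point
- rack: fixed stainless rack 298 mm long (its y axis), 62 mm deep. Its 4 mm plate, top 205 mm above the table, has four slots 65 mm apart, 14 mm wide, open to the front (rack -x, towards the robot). Between the slots a lip 4 mm thick stands 5 mm above the plate along the front edge. End panels carry it; open below at the front. Origin on the table below the middle of the slot points, z up
- slot0 (a point): slot 0 (numbered along rack +y): the point on the plate's top surface where the centre of a hung guard's underside belongs, 32 mm behind the rack's front edge, 28 mm behind the lip's rear face, 8 mm before the slot's inner end
- slot1 (a point): slot 1 (numbered along rack +y): the point on the plate's top surface where the centre of a hung guard's underside belongs, 32 mm behind the rack's front edge, 28 mm behind the lip's rear face, 8 mm before the slot's inner end
- slot2 (a point): slot 2 (numbered along rack +y): the point on the plate's top surface where the centre of a hung guard's underside belongs, 32 mm behind the rack's front edge, 28 mm behind the lip's rear face, 8 mm before the slot's inner end
- slot3 (a point): slot 3 (numbered along rack +y): the point on the plate's top surface where the centre of a hung guard's underside belongs, 32 mm behind the rack's front edge, 28 mm behind the lip's rear face, 8 mm before the slot's inner end
- hung0_ballc (a point): one of the three identical skewers already hanging in the rack, point down; this point is the centre of its 26 mm ball. Bystander: leave alone
- hung1_ballc (a point): one of the three identical skewers already hanging in the rack, point down; this point is the centre of its 26 mm ball. Bystander: leave alone
- hung2_ballc (a point): one of the three identical skewers already hanging in the rack, point down; this point is the centre of its 26 mm ball. Bystander: leave alone
- hung0: body of a hanging skewer, same shape; origin at its guard's underside
- hung1: the same, another hanging skewer
- hung2: the same, another hanging skewer
- dish: white porcelain sauce dish, 84 mm across, 24 mm high, loose; origin at the centre of its underside. Bystander
- lunchbox: green polypropylene box with a closed lid, 118 x 168 mm, 78 mm high, loose; origin at the centre of its underside. Bystander
Not all that is in view belongs to the job. What is shaped like the skewer but blue is not meant.

How it is judged:
By the outcome, as a careful person would: the job done as asked, in the order asked, and still so for the second after the job is handed in, with the robot touching nothing.
It also fails if it takes over 59 s, if anything falls off the work surface, if the arm or the gripper's body presses on something with over 40 N, if the wrist force passes 120 N, or if a joint passes its speed limit or range.

## Robot

A 6-joint arm with a two-finger parallel gripper is mounted at the origin on the work surface. World frame = base frame: x ahead of the robot, y to its left, z up, the work surface at z = 0. Lengths are in m, angles in rad, forces in N, time in s.
With the tool pointing down it reaches from about 0.275 to 0.725 m from the base axis. Payload 15.9 kg.
Tool frame: the origin (TCP) lies at the very end of the fingers, on their centre line; the grasp point (between the pads) lies 19 mm behind it (robot.grasp_offset is the distance from the TCP to the grasp point, in m); z points along the fingers, x is the direction in which the jaws open and shut, and the axes are right-handed (so a half turn about z gives the same grasp; the last joint's range is limited). The gripper opens to 85 mm and grips with 20 to 120 N. Pads are 22 mm wide; open, the fingers measure 114 mm over their backs; the gripper's body (76 mm by 85 mm) begins 54 mm behind the grasp point. The pads swing forward as they close: fully open they stand 13 mm farther back than shut.
Start: joints at [-1.132, 0.213, -0.034, 1.323, 0, 1.571], TCP at [0.212, -0.453, 0.231] pointing down, gripper open.
Joint ranges: [-2.98, 2.98], [-0.74, 1.72], [-1.14, 1.35], [-2.1, 2.04], [-1.57, 1.44], [-3.14, 3.14]. Speed limits (rad/s): [1.89, 1.89, 2.39, 2.57, 3.14, 3.14].

## Interface

Orientations are given as a rotation vector (axis times angle).
In Python, from bench import robot gives the robot as it stands. The module is installed in compiled form; this text tells all that it offers.
- The arm moves only by the tool jog_arm, never from a script. Its argument "plan" is a list that holds one entry, the list of rows, each a list of 7 numbers: the turn, a rotation vector about the world's x, y, z in rad, then the shift along the world's x, y, z in m, then the finger opening in m, from 0 to 0.0854. A call has 1 to 20 rows; each row shifts and turns the commanded pose from where the row before left it; what a row does not reach is not made up. A row lasts 1/8 s, in which the tool goes at most 62.5 mm and 10.7 degrees, less where a joint would pass 70% of its speed; a pose out of reach is approached as far as the arm can. A call is refused whole if a number of a shift passes 0.0625 or a number of a turn 0.188, either way. A call with a gripper value outside its range is refused whole. The fingers move at their own pace and stop on an object; the grip force is fixed at half the most. Time passes only in rows, so rows that do not move let the fingers close. It gives the time, the measured TCP pose, the force and the opening at its end, in the units of the state.
- robot.sense(): the state, without advancing time (a new reading comes with each control period).
- robot.read_camera(name): name is "scene" or "top"; returns the picture (480x640x3 uint8, blue, green, red); there is no depth.
- robot.camera_info(name): a dict with "intrinsics" (3x3 intrinsics, pixels), "k1" (the pictures are not rectified: a ray, as slopes to the right and down, at radius r is drawn at 1 + k1 r^2 times it, then the intrinsics apply), "camera_from_world" (4x4, takes a point from world to camera coordinates). Camera axes: x right, y down, z forward; pixel columns grow to the right and rows downward; lengths in m; the calibration is good to about 2 mm. A picture is of the moment at which its call begins. camera_info takes no time and is no camera call.
- robot.close_job(): hands the job in, once; it reports no verdict.
The state is a dict: "t": time; "qpos": joint angles; "qvel": joint speeds; "tau": joint torques, N m; "tcp_pos": TCP position; "tool_rot": TCP orientation; "contact_force": force on the tool from outside, world axes, zero at the start; "wrist_torque": the same for the moment, N m; "width": opening from 0.0 (shut) to 1.0 (fully open).
Only numpy, scipy, OpenCV 4.12 (cv2) and the standard library are available. Lean on these libraries where they do the work, as an engineer would, in place of code of your own. Each camera call takes 0.05 s, during which the arm holds its last target. There are 200 camera calls.

## Working session

There is one attempt and no reset: what is moved stays moved. The work goes in short steps, Python scripts to look and compute and a tool call to move; the robot and the scene stay as the last step left them, time stands still between calls to the robot, and variables do not carry over. Pictures are saved under pics/ and viewed, about 8 in all and at most 12, crops included, and the job is handed in when it is done.

Besides the shell and the picture viewer there is one more tool, called after "Emit:" in YAML: its name, and indented under it one key for each argument. jog_arm: Moves the arm, as the interface text tells. Its arguments: {"type":"object","properties":{"plan":{"type":"array"}},"required":["plan"]}

```bash
mkdir -p pics
cat > h.py <<'E'
import numpy as np, cv2
from bench import robot
def cam(n):
    c=robot.camera_info(n);return np.array(c["intrinsics"]),c["k1"],np.array(c["camera_from_world"])
def ray(n,u,v):
    K,k1,T=cam(n)
    p=cv2.undistortPoints(np.array([[[u,v]]],float),K,np.array([k1,0,0,0.]))[0,0]
    d=T[:3,:3].T@np.array([p[0],p[1],1]);o=-T[:3,:3].T@T[:3,3];return o,d/np.linalg.norm(d)
def onz(n,u,v,z):
    o,d=ray(n,u,v);return o+d*(z-o[2])/d[2]
def proj(n,P):
    K,k1,T=cam(n)
    return cv2.projectPoints(np.array(P,float).reshape(-1,1,3),cv2.Rodrigues(T[:3,:3])[0],T[:3,3],K,np.array([k1,0,0,0.]))[0][:,0]
def tri(a,b):
    A=np.zeros((3,3));y=np.zeros(3)
    for n,u,v in (a,b):
        o,d=ray(n,u,v);M=np.eye(3)-np.outer(d,d);A+=M;y+=M@o
    p=np.linalg.solve(A,y);return p,[proj(n,p)[0]-[u,v] for n,u,v in(a,b)]
def snap(tag):
    for n in("scene","top"): cv2.imwrite(f"pics/{tag}_{n}.png",robot.read_camera(n))
E
python3 - <<'E'
from h import *
np.set_printoptions(precision=3,suppress=True)
snap("a")
for n in("scene","top"):
    K,k1,T=cam(n);print(n,K,k1,-T[:3,:3].T@T[:3,3]);print(T)
print(robot.sense(),robot.grasp_offset)
E
```

```text
scene [[514.732   0.    327.53 ]
 [  0.    514.732 242.55 ]
 [  0.      0.      1.   ]] -0.0949009658393988 [ 1.232 -0.048  0.847]
[[-0.014  1.     0.004  0.061]
 [ 0.681  0.013 -0.732 -0.218]
 [-0.732 -0.007 -0.681  1.479]
 [ 0.     0.     0.     1.   ]]
top [[454.642   0.    315.665]
 [  0.    454.642 240.576]
 [  0.      0.      1.   ]] -0.042808992316249926 [ 0.392 -0.049  1.063]
[[ 0.004 -1.     0.009 -0.06 ]
 [-0.996 -0.005 -0.086  0.482]
 [ 0.086 -0.008 -0.996  1.025]
 [ 0.     0.     0.     1.   ]]
{'t': 0.1, 'qpos': array([-1.132,  0.213, -0.035,  1.324,  0.   ,  1.571]), 'qvel': array([-0.   , -0.001,  0.001, -0.001,  0.   , -0.001]), 'tau': array([ -0.001, -68.725,  48.78 ,   0.012,   0.   ,   0.   ]), 'tcp_pos': array([ 0.212, -0.452,  0.231]), 'tool_rot': array([-2.651,  1.684,  0.001]), 'contact_force': array([-0.253, -0.97 , -0.586]), 'wrist_torque': array([-0.052,  0.018, -0.001]), 'width': 1.0034040974146987} 0.0187
```

View pics/a_scene.png

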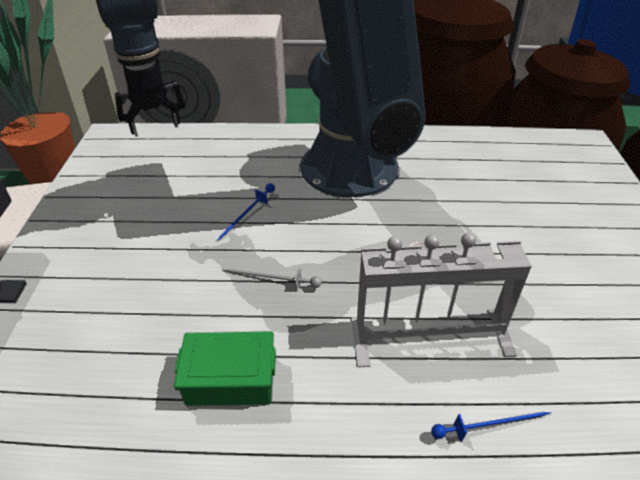

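View pics/a_top.png

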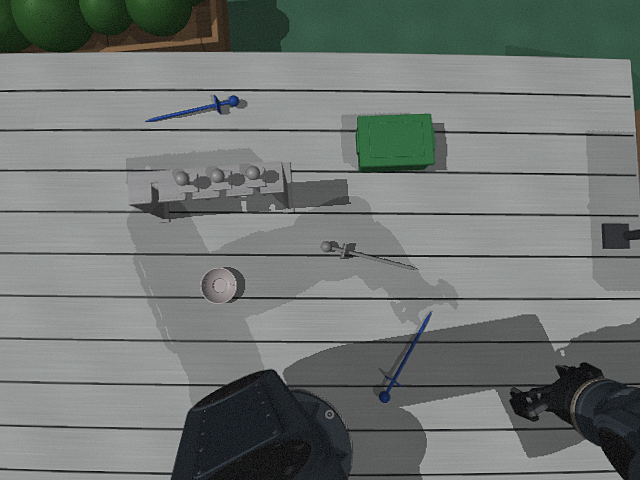

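Scene view: the steel skewer lies with its ball at about (315,282) and its point at (223,270). In the top view the ball is at (327,247) and the point at (416,268). 

Could be mistaken for it:
- The blue skewers, top (384,397) and (234,101). Wrong colour.
- The hung steel balls, top (181,178), (218,175) and (253,173). Already hanging.

I choose the loose steel one. The empty slot looks to be the +y end (slot3), near top (145,180) and scene (510,248). Next is a close crop to check both.

Run:
```python
from h import *
np.set_printoptions(precision=4,suppress=True)
t=cv2.imread("pics/a_top.png");s=cv2.imread("pics/a_scene.png")
r=lambda im,x,y,w,h,f:cv2.resize(im[y:y+h,x:x+w],(w*f,h*f),interpolation=cv2.INTER_CUBIC)
A=r(t,120,150,180,75,4) # 720x300
B=np.hstack([r(t,310,230,120,50,3),r(s,215,255,120,50,3)]) #720x150
C=r(s,345,225,200,60,4)[:, :720][:150*1+90]
im=np.vstack([A[:300],C[:150] if False else r(s,350,228,180,37,4)[:148],B]);cv2.imwrite("pics/crop.png",im);print(im.shape)
# bright-ball circles
for n,I in(("top",t),("scene",s)):
    g=cv2.resize(cv2.cvtColor(I,cv2.COLOR_BGR2GRAY),None,fx=4,fy=4,interpolation=cv2.INTER_CUBIC)
    for (u,v) in ([(327,247),(181,178),(218,175),(253,173)] if n=="top" else [(315,282),(395,244),(432,242),(470,240)]):
        x,y=4*(u-14),4*(v-14);p=cv2.GaussianBlur(g[y:y+112,x:x+112],(5,5),0)
        c=cv2.HoughCircles(p,cv2.HOUGH_GRADIENT_ALT if 0 else cv2.HOUGH_GRADIENT,1,200,param1=80,param2=8,minRadius=16,maxRadius=36)
        c=c[0,0]/4;print(n,(u,v),c[0]+u-14-.375,c[1]+v-14-.375,c[2])
```

```text
(598, 720, 3)
top (327, 247) 326.25 248.25 7.7
top (181, 178) 182.0 177.5 7.875
top (218, 175) 216.5 175.25 7.425
top (253, 173) 252.5 172.75 7.2
scene (315, 282) 308.5 285.0 8.3
scene (395, 244) 395.0 243.25 8.225
scene (432, 242) 431.25 241.75 7.25
scene (470, 240) 467.25 240.0 6.775
```

View pics/crop.png

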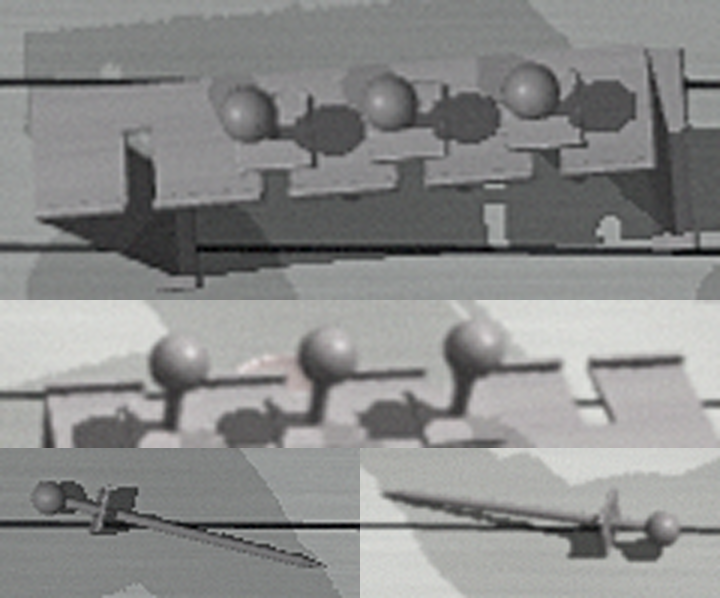

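The crop confirms it: the steel skewer is grey all over, with its ball at top (325.3,246.0) and scene (315.3,281.3). The empty slot opens at top (154.7,202), with nothing in it, and is the +y one.

Run:
```python
from h import *
np.set_printoptions(precision=4,suppress=True)
b,e=tri(("top",325.3,246.0),("scene",315.3,281.3));print("ball",b,e, onz("top",325.3,246,.021),onz("scene",315.3,281.3,.021))
tp=(310+320/3-.33,230+117/3-.33);sp=(215+26/3-.33,255+46/3-.33)
print("point",tri(("top",*tp),("scene",*sp)))
H=[]
for t,s in(((252.4,172.1),(394.6,243.1)),((217.4,175.2),(431.4,241.1)),((181.6,177.9),(468.1,239.4))):
    p,e=tri(("top",*t),("scene",*s));H.append(p);print("hung",p,e,onz("top",*t,.247),onz("scene",*s,.247))
H=np.array(H);d=(H[2]-H[0])/2;print("d",d,np.linalg.norm(d),"slot3",H[1]+2*d)
c=lambda x,y:(120+(x+.5)/4-.5,150+(y+.5)/4-.5)
for nm,x,y in(("front L",38,218),("front R",652,166),("slotL",126,210),("slotR",156,208),("inL",126,131),("inR",150,131),("rearL",28,33),("rearR",645,48)):
    print(nm,onz("top",*c(x,y),.205),onz("top",*c(x,y),.210))
q=lambda x,y:(350+(x+.5)/4-.5,228+(y-300+.5)/4-.5)
for nm,x,y in(("lip slot a",561,366),("lip slot b",590,360),("lip end",683,357),("lip start",47,386)):
    print(nm,onz("scene",*q(x,y),.210))
print("dish",onz("top",219,285,.02))
```

```text
ball [ 0.4696 -0.0808  0.0227] [array([ 0.3392, -0.0028]), array([0.3575, 0.0093])] [ 0.4698 -0.0801  0.021 ] [ 0.4681 -0.0817  0.021 ]
point (array([ 0.419 , -0.294 ,  0.0014]), [array([-0.0001,  0.    ]), array([-0.0001, -0.    ])])
hung [0.5873 0.0601 0.2484] [array([-0.1375, -0.0099]), array([-0.1461,  0.0097])] [0.5876 0.0601 0.247 ] [0.5857 0.0607 0.247 ]
hung [0.5813 0.124  0.2486] [array([-0.2291, -0.0245]), array([-0.2402,  0.0265])] [0.5816 0.1239 0.247 ] [0.5795 0.1249 0.247 ]
hung [0.576  0.1891 0.2488] [array([-0.1071, -0.0148]), array([-0.1106,  0.0169])] [0.5764 0.1894 0.247 ] [0.5739 0.19   0.247 ]
d [-0.0057  0.0645  0.0002] 0.0647072506459616 slot3 [0.5699 0.2529 0.249 ]
front L [0.5346 0.3012 0.205 ] [0.5337 0.2991 0.21  ]
front R [0.5609 0.0072 0.205 ] [0.5599 0.0069 0.21  ]
slotL [0.5386 0.2588 0.205 ] [0.5377 0.257  0.21  ]
slotR [0.5396 0.2444 0.205 ] [0.5387 0.2427 0.21  ]
inL [0.5769 0.2603 0.205 ] [0.5759 0.2585 0.21  ]
inR [0.577  0.2487 0.205 ] [0.5759 0.2469 0.21  ]
rearL [0.625  0.3101 0.205 ] [0.6237 0.308  0.21  ]
rearR [0.6185 0.0113 0.205 ] [0.6172 0.0109 0.21  ]
lip slot a [0.5454 0.2429 0.21  ]
lip slot b [0.5411 0.2574 0.21  ]
lip end [0.5383 0.302  0.21  ]
lip start [0.5629 0.0062 0.21  ]
dish [0.3793 0.1625 0.02  ]
```

Run:
```python
from h import *
from scipy.spatial.transform import Rotation as R
s=robot.sense();M=R.from_rotvec(s["tool_rot"]).as_matrix()
a=np.degrees(np.arctan2(M[1,0],M[0,0]));print(M.round(3),"jaw yaw",a)
g=np.degrees(np.arctan2(-.0506,.2132));print("skewer-perp yaw",g,"turn",((g-a+90)%180-90), "rad",np.radians((g-a+90)%180-90))
print("shift",np.array([.4692,-.081,.004])-s["tcp_pos"])
```

```text
[[ 0.425 -0.905 -0.   ]
 [-0.905 -0.425  0.001]
 [-0.001 -0.    -1.   ]] jaw yaw -64.8602759171961
skewer-perp yaw -13.351314375290244 turn 51.508961541905876 rad 0.8990009731893926
shift [ 0.25690809  0.37134243 -0.22687718]
```

Emit:
jog_arm:
  plan:
    - [[0,0,0.09,0.0257,0.0371,-0.01,0.085],[0,0,0.09,0.0257,0.0371,-0.01,0.085],[0,0,0.09,0.0257,0.0371,-0.01,0.085],[0,0,0.09,0.0257,0.0371,-0.01,0.085],[0,0,0.09,0.0257,0.0371,-0.01,0.085],[0,0,0.09,0.0257,0.0371,-0.01,0.085],[0,0,0.09,0.0257,0.0371,-0.01,0.085],[0,0,0.09,0.0257,0.0371,-0.01,0.085],[0,0,0.09,0.0257,0.0371,-0.01,0.085],[0,0,0.09,0.0257,0.0371,-0.01,0.085],[0,0,0,0,0,0,0.06],[0,0,0,0,0,0,0.06],[0,0,0,0,0,0,0.06]]

```text
t: 1.72
tcp_pos: [0.4691, -0.0824, 0.1315]
tool_rot: [3.12, -0.366, 0.0]
contact_force: [0.0, -0.5, 0.2]
width: 0.705
```

Emit:
jog_arm:
  plan:
    - [[0,0,0,0,0.0002,-0.02,0.06],[0,0,0,0,0.0002,-0.02,0.06],[0,0,0,0,0.0002,-0.02,0.06],[0,0,0,0,0.0002,-0.02,0.06],[0,0,0,0,0.0002,-0.015,0.06],[0,0,0,0,0,-0.012,0.06],[0,0,0,0,0,-0.01,0.06],[0,0,0,0,0,-0.006,0.06],[0,0,0,0,0,0,0.06],[0,0,0,0,0,0,0.06]]

```text
t: 2.98
tcp_pos: [0.4697, -0.0806, 0.0086]
tool_rot: [3.12, -0.363, 0.001]
contact_force: [-0.2, 0.5, -0.0]
width: 0.702
```

Run:
```python
from h import *
snap("b");r=lambda im,x,y,w,h,f:cv2.resize(im[y:y+h,x:x+w],(w*f,h*f),interpolation=cv2.INTER_CUBIC)
cv2.imwrite("pics/bc.png",np.vstack([r(cv2.imread("pics/b_scene.png"),235,225,180,75,4),r(cv2.imread("pics/b_top.png"),240,210,180,70,4)]))
print(robot.sense())
```

```text
{'t': 3.075, 'qpos': array([-1.70053406e-01,  3.30016822e-01, -4.81033866e-01,  7.59097035e-01,
        3.05080200e-06,  1.63271633e+00]), 'qvel': array([ 0.00098736,  0.00019651, -0.00098174, -0.00197239,  0.00233216,
       -0.00075656]), 'tau': array([-6.12302829e-03, -6.93819666e+01,  3.90399170e+01,  5.18508677e-03,
       -2.84743237e-04, -5.51460539e-05]), 'tcp_pos': array([ 0.46972795, -0.08065686,  0.00867676]), 'tool_rot': array([ 3.12045259e+00, -3.63562805e-01,  1.01758368e-03]), 'contact_force': array([0.01258763, 0.04832091, 0.06687377]), 'wrist_torque': array([-0.02988608, -0.02556972, -0.00475962]), 'width': 0.7033186936105366}
```

View pics/bc.png

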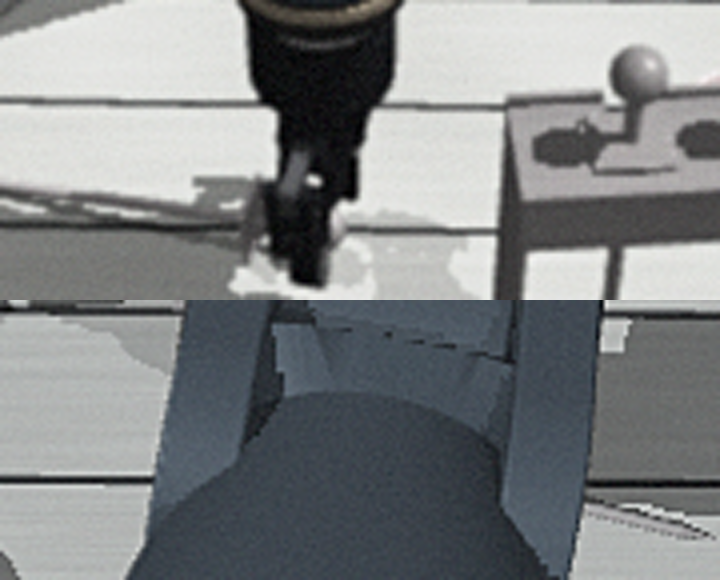

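The crop shows the ball between the jaws, peeking out to the right of the near finger, with the guard clear of the fingers. Lowering a little further, then closing.

Emit:
jog_arm:
  plan:
    - [[0,0,0,-0.0005,0,-0.0052,0.06],[0,0,0,0,0,0,0.035],[0,0,0,0,0,0,0.035],[0,0,0,0,0,0,0.0],[0,0,0,0,0,0,0.0],[0,0,0,0,0,0,0.0],[0,0,0,0,0,0,0.0],[0,0,0,0,0,0,0.0]]

```text
t: 4.08
tcp_pos: [0.469, -0.0806, 0.0031]
tool_rot: [-3.12, 0.363, -0.0]
contact_force: [-0.4, 1.7, 2.6]
width: 0.269
```

Emit:
jog_arm:
  plan:
    - [[0,0,0,0,0,0.005,0.0],[0,0,0,0,0,0.01,0.0],[0,0,0,0,0,0.02,0.0],[0,0,0,0,0,0.025,0.0],[0,0,0,0,0,0.03,0.0],[0,0,0,0,0,0.03,0.0],[0,0,0,0,0,0.03,0.0],[0,0,0,0,0,0.03,0.0],[0,0,0,0,0,0.03,0.0],[0,0,0,0,0,0.03,0.0],[0,0,0,0,0,0.025,0.0],[0,0,0,0,0,0.015,0.0],[0,0,0,0,0,0.005,0.0],[0,0,0,0,0,0,0.0],[0,0,0,0,0,0,0.0]]

```text
t: 5.95
tcp_pos: [0.4686, -0.0805, 0.2875]
tool_rot: [-3.12, 0.364, 0.002]
contact_force: [-0.7, -0.1, -1.2]
width: 0.267
```

Run:
```python
from h import *
snap("c");s=robot.sense();print(s["tcp_pos"],s["contact_force"],s["wrist_torque"],s["width"])
a=cv2.imread("pics/c_scene.png")[60:360,150:450];b=cv2.imread("pics/c_top.png")[150:450,200:500]
cv2.imwrite("pics/cc.png",cv2.resize(np.hstack([a,b]),(800,400)))
```

```text
[ 0.46863815 -0.08057742  0.28760909] [ 0.4417398  -0.09008376 -0.6770433 ] [ 0.15955297 -0.00591637  0.00617416] 0.26744418480760096
```

View pics/cc.png

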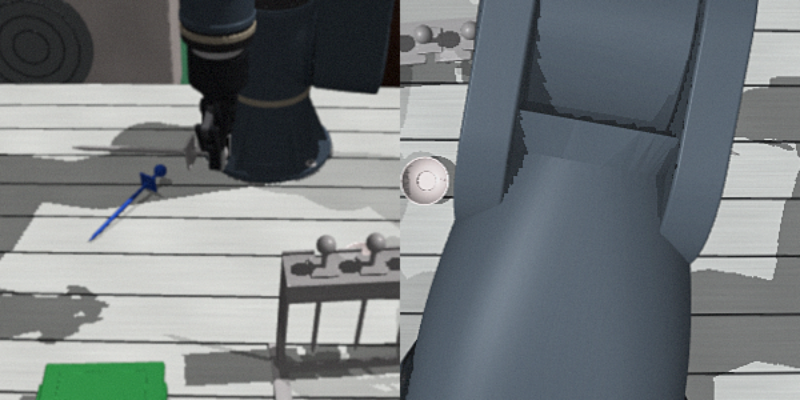

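The skewer is lifted and holding its angle, level in the scene crop at (75..200,150). Now easing the grip in small steps.

Emit:
jog_arm:
  plan:
    - [[0,0,0,0,0,0,0.016],[0,0,0,0,0,0,0.016],[0,0,0,0,0,0,0.02],[0,0,0,0,0,0,0.02]]

```text
t: 6.55
tcp_pos: [0.4689, -0.0806, 0.2881]
tool_rot: [3.12, -0.364, -0.0]
contact_force: [-0.6, 0.6, -1.4]
width: 0.265
```

```bash
cat > st.py <<'E'
from bench import robot
s=robot.sense();print(s["t"],s["tcp_pos"].round(4),s["contact_force"].round(2),s["wrist_torque"].round(3),round(s["width"],4),round(s["width"]*85.4,2),"mm")
E
python3 st.py
```

```text
6.55 [ 0.4689 -0.0806  0.2881] [-0.65  0.58 -1.38] [ 0.152 -0.014 -0.043] 0.2652 22.65 mm
```

Emit:
jog_arm:
  plan:
    - [[0,0,0,0,0,0,0.0215],[0,0,0,0,0,0,0.0215],[0,0,0,0,0,0,0.0225],[0,0,0,0,0,0,0.0225]]

```text
t: 7.05
tcp_pos: [0.4689, -0.0806, 0.2881]
tool_rot: [3.12, -0.364, -0.0]
contact_force: [-0.7, 0.0, -1.2]
width: 0.266
```

```bash
python3 st.py
```

```text
7.05 [ 0.4689 -0.0806  0.2881] [-0.66  0.03 -1.16] [ 0.113 -0.012 -0.01 ] 0.2658 22.7 mm
```

Emit:
jog_arm:
  plan:
    - [[0,0,0,0,0,0,0.023],[0,0,0,0,0,0,0.023]]

```text
t: 7.3
tcp_pos: [0.4689, -0.0806, 0.2881]
tool_rot: [-3.12, 0.364, 0.0]
contact_force: [0.2, -0.7, -1.9]
width: 0.269
```

```bash
python3 st.py
```

```text
7.3 [ 0.4689 -0.0806  0.2881] [ 0.19 -0.71 -1.85] [0.141 0.019 0.054] 0.2692 22.99 mm
```

Emit:
jog_arm:
  plan:
    - [[0,0,0,0,0,0,0.0235],[0,0,0,0,0,0,0.0235]]

```text
t: 7.55
tcp_pos: [0.4689, -0.0806, 0.2881]
tool_rot: [3.12, -0.364, -0.0]
contact_force: [0.9, -0.5, -1.5]
width: 0.277
```

```bash
python3 st.py; python3 -c "
from h import *
cv2.imwrite('pics/d.png',cv2.resize(robot.read_camera('scene')[60:300,150:400],None,fx=2,fy=2))"; python3 st.py
```

```text
7.55 [ 0.4689 -0.0806  0.2881] [ 0.91 -0.45 -1.51] [ 0.116 -0.022 -0.033] 0.2771 23.66 mm
7.6 [ 0.4689 -0.0806  0.2881] [ 0.5   0.06 -1.32] [0.093 0.02  0.03 ] 0.2784 23.77 mm
```

View pics/d.png

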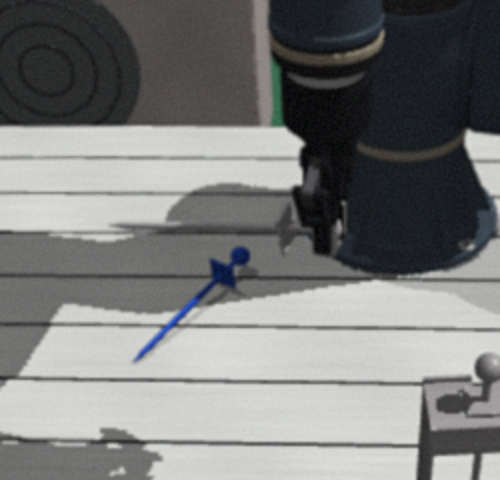

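Still almost level: guard at crop (287,225), point at (115,227). I'll continue in fine steps and watch for motion numerically.

```bash
cat > mo.py <<'E'
from h import *
import os
im=robot.read_camera("scene");ref=cv2.imread("pics/c_scene.png")
d=cv2.absdiff(im,ref).max(2)[100:330,150:330];m=(d>35).astype(np.uint8);m=cv2.morphologyEx(m,cv2.MORPH_OPEN,np.ones((2,2)))
ys,xs=np.nonzero(m);print("changed",len(xs), (xs.min()+150,xs.max()+150,ys.min()+100,ys.max()+100) if len(xs) else "")
cv2.imwrite("pics/last.png",im)
exec(open("st.py").read())
E
python3 mo.py
```

```text
changed 159 (np.int64(198), np.int64(241), np.int64(170), np.int64(310))
7.65 [ 0.4689 -0.0806  0.2881] [ 0.47  0.65 -2.21] [ 0.094 -0.027 -0.013] 0.2767 23.63 mm
```

Emit:
jog_arm:
  plan:
    - [[0,0,0,0,0,0,0.0238],[0,0,0,0,0,0,0.0238]]

```text
t: 7.9
tcp_pos: [0.4689, -0.0806, 0.2881]
tool_rot: [-3.12, 0.364, -0.0]
contact_force: [0.2, 0.8, -2.8]
width: 0.273
```

```bash
python3 mo.py
```

```text
changed 182 (np.int64(198), np.int64(240), np.int64(170), np.int64(310))
7.95 [ 0.4689 -0.0806  0.2881] [ 0.2  -0.71 -1.16] [ 0.034 -0.034  0.012] 0.2802 23.93 mm
```

Emit:
jog_arm:
  plan:
    - [[0,0,0,0,0,0,0.0241],[0,0,0,0,0,0,0.0241]]

```text
t: 8.2
tcp_pos: [0.4689, -0.0806, 0.2881]
tool_rot: [-3.12, 0.364, 0.0]
contact_force: [0.3, 0.1, -1.0]
width: 0.281
```

```bash
python3 mo.py
```

```text
changed 397 (np.int64(150), np.int64(301), np.int64(164), np.int64(316))
8.25 [ 0.4689 -0.0806  0.2881] [-0.54  0.68 -1.25] [ 0.103 -0.009  0.005] 0.2845 24.3 mm
```

Emit:
jog_arm:
  plan:
    - [[0,0,0,0,0,0,0.0244],[0,0,0,0,0,0,0.0244]]

```text
t: 8.5
tcp_pos: [0.4689, -0.0806, 0.2881]
tool_rot: [3.12, -0.364, -0.0]
contact_force: [-0.5, 0.6, -1.2]
width: 0.284
```

```bash
python3 mo.py
```

```text
changed 820 (np.int64(150), np.int64(316), np.int64(164), np.int64(310))
8.55 [ 0.4689 -0.0806  0.2881] [ 0.4  -0.3  -1.82] [ 0.121 -0.097  0.032] 0.2867 24.49 mm
```

Emit:
jog_arm:
  plan:
    - [[0,0,0,0,0,0,0.0246],[0,0,0,0,0,0,0.0246],[0,0,0,0,0,0,0.0246]]

```text
t: 8.93
tcp_pos: [0.4689, -0.0806, 0.2881]
tool_rot: [3.12, -0.364, -0.0]
contact_force: [0.6, 0.3, -1.4]
width: 0.292
```

```bash
python3 mo.py
```

```text
changed 943 (np.int64(150), np.int64(322), np.int64(164), np.int64(310))
8.975 [ 0.4689 -0.0806  0.2881] [-0.44  0.83 -1.94] [-0.009 -0.027 -0.038] 0.2884 24.63 mm
```

Emit:
jog_arm:
  plan:
    - [[0,0,0,0,0,0,0.0248],[0,0,0,0,0,0,0.0248],[0,0,0,0,0,0,0.0248]]

```text
t: 9.35
tcp_pos: [0.4689, -0.0806, 0.2881]
tool_rot: [-3.12, 0.364, 0.0]
contact_force: [0.2, -0.6, -1.8]
width: 0.292
```

```bash
python3 mo.py; python3 -c "
import cv2;cv2.imwrite('pics/e.png',cv2.resize(cv2.imread('pics/last.png')[60:300,150:400],None,fx=2,fy=2))"
```

```text
changed 938 (np.int64(150), np.int64(322), np.int64(164), np.int64(316))
9.4 [ 0.4689 -0.0806  0.2881] [-0.33 -0.64 -2.77] [ 0.012 -0.006  0.052] 0.2897 24.74 mm
```

View pics/e.png

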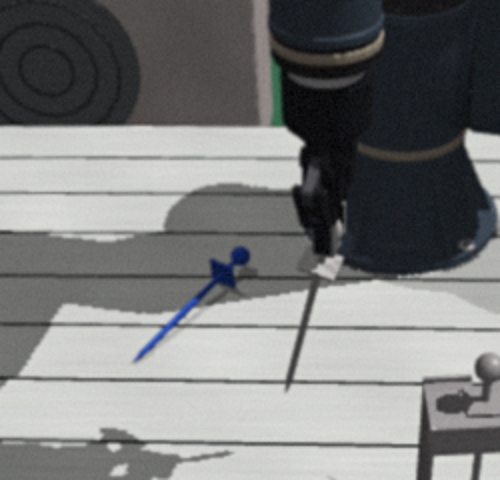

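Now hanging at about 15° from vertical, with the point at crop (287,390), which is px (293,255). I'm adding a rod line fit and easing a bit more.

```bash
cat > rod.py <<'E'
from h import *
import sys
im=robot.read_camera("scene") if len(sys.argv)<2 else cv2.imread(sys.argv[1])
cv2.imwrite("pics/last.png",im);ref=cv2.imread("pics/c_scene.png")
d=cv2.absdiff(im,ref).max(2).astype(float)
pts=[]
for v in range(202,262):
    row=d[v,280:330];row=np.where(row>30,row,0)
    if row.sum()>60: pts.append((280+(row*np.arange(50)).sum()/row.sum(),v))
pts=np.array(pts);l=np.polyfit(pts[:,1],pts[:,0],1)
# tilt in swing plane: angle predicted
b=np.array([.469,-.0806,.3072]);w=np.array([-.231,-.973,0])
def sl(a):
    P=[b+r*(np.sin(a)*w+np.cos(a)*np.array([0,0,-1])) for r in(.06,.2)];q=proj("scene",P);return (q[1,0]-q[0,0])/(q[1,1]-q[0,1])
A=np.radians(np.arange(-40,60));S=np.array([sl(a) for a in A])
print("n",len(pts),"bottom",pts[-1],"slope",l[0],"tilt deg",np.degrees(np.interp(-l[0],-S,A)) )
exec(open("st.py").read())
E
python3 rod.py pics/last.png
```

```text
n 54 bottom [292.5785124 255.       ] slope -0.2668558170575932 tilt deg 13.073084956429657
9.4 [ 0.4689 -0.0806  0.2881] [-0.33 -0.64 -2.77] [ 0.012 -0.006  0.052] 0.2897 24.74 mm
```

Emit:
jog_arm:
  plan:
    - [[0,0,0,0,0,0,0.0249],[0,0,0,0,0,0,0.0249],[0,0,0,0,0,0,0.0249]]

```text
t: 9.78
tcp_pos: [0.4689, -0.0806, 0.2881]
tool_rot: [-3.12, 0.364, 0.0]
contact_force: [1.0, 1.8, -0.7]
width: 0.293
```

```bash
python3 rod.py
```

```text
n 54 bottom [292.67619048 255.        ] slope -0.26615080622948545 tilt deg 13.04313115946888
9.825 [ 0.4689 -0.0806  0.2881] [ 1.62  0.1  -2.  ] [ 0.002 -0.026 -0.021] 0.2946 25.16 mm
```

Emit:
jog_arm:
  plan:
    - [[0,0,0,0,0,0,0.025],[0,0,0,0,0,0,0.025]]

```text
t: 10.07
tcp_pos: [0.4689, -0.0806, 0.2881]
tool_rot: [3.12, -0.364, 0.0]
contact_force: [0.3, 0.3, -0.7]
width: 0.292
```

```bash
python3 rod.py
```

```text
n 55 bottom [294.5125 256.    ] slope -0.24217808790214 tilt deg 12.010097496030006
10.125 [ 0.4689 -0.0806  0.2881] [-0.39 -0.48 -0.75] [-0.002  0.06  -0.013] 0.293 25.02 mm
```

Emit:
jog_arm:
  plan:
    - [[0,0,0,0,0,0,0.0251],[0,0,0,0,0,0,0.0251]]

```text
t: 10.38
tcp_pos: [0.4689, -0.0806, 0.2881]
tool_rot: [-3.12, 0.364, -0.0]
contact_force: [0.3, 0.3, -1.2]
width: 0.294
```

```bash
python3 rod.py
```

```text
n 56 bottom [298.57142857 257.        ] slope -0.187739271844275 tilt deg 9.606307024237282
10.425 [ 0.4689 -0.0806  0.2881] [ 0.44  0.29 -1.47] [ 0.02   0.011 -0.026] 0.2927 25.0 mm
```

Emit:
jog_arm:
  plan:
    - [[0,0,0,0,0,0,0.0252],[0,0,0,0,0,0,0.0252],[0,0,0,0,0,0,0.0252]]

```text
t: 10.8
tcp_pos: [0.4689, -0.0806, 0.2881]
tool_rot: [3.12, -0.364, 0.0]
contact_force: [0.0, -0.2, -1.2]
width: 0.288
```

```bash
python3 rod.py
```

```text
n 56 bottom [302.41121495 258.        ] slope -0.13881908113661307 tilt deg 7.38459824963657
10.85 [ 0.4689 -0.0806  0.2881] [ 0.1   0.21 -0.8 ] [-0.041  0.006 -0.004] 0.297 25.36 mm
```

Emit:
jog_arm:
  plan:
    - [[0,0,0,0,0,0,0.0253],[0,0,0,0,0,0,0.0253],[0,0,0,0,0,0,0.0253]]

```text
t: 11.22
tcp_pos: [0.4689, -0.0806, 0.2881]
tool_rot: [-3.12, 0.364, -0.0]
contact_force: [-0.2, 0.6, -2.5]
width: 0.295
```

```bash
python3 rod.py
```

```text
n 59 bottom [308.47619048 260.        ] slope -0.06653510047821322 tilt deg 4.003451844843899
11.275 [ 0.4689 -0.0806  0.2881] [-0.12  0.22 -1.57] [-0.016 -0.015 -0.042] 0.2955 25.24 mm
```

Emit:
jog_arm:
  plan:
    - [[0,0,0,0,0,0,0.02535],[0,0,0,0,0,0,0.02535],[0,0,0,0,0,0,0.02535]]

```text
t: 11.65
tcp_pos: [0.469, -0.0806, 0.2881]
tool_rot: [3.12, -0.364, 0.0]
contact_force: [-0.0, 0.1, -1.3]
width: 0.297
```

```bash
python3 rod.py
```

```text
n 59 bottom [308.4556962 260.       ] slope -0.06589044103971822 tilt deg 3.972698923958464
11.7 [ 0.4689 -0.0806  0.2881] [-0.38  0.21 -1.12] [-0.013 -0.006 -0.05 ] 0.2969 25.35 mm
```

Emit:
jog_arm:
  plan:
    - [[0,0,0,0,0,0,0.0254],[0,0,0,0,0,0,0.0254],[0,0,0,0,0,0,0.0254]]

```text
t: 12.08
tcp_pos: [0.4689, -0.0806, 0.2881]
tool_rot: [3.12, -0.364, -0.0]
contact_force: [-0.2, -0.0, -1.2]
width: 0.3
```

```bash
python3 rod.py; python3 -c "
from h import *
print(proj('scene',[[.469,-.0806,.3072],[.469,-.0806,.3072-.222]]))"
```

```text
n 59 bottom [308.46753247 260.        ] slope -0.06589349957105888 tilt deg 3.9728449715415226
12.125 [ 0.4689 -0.0806  0.2881] [-0.57  0.09 -0.19] [ 0.007 -0.012  0.015] 0.2988 25.52 mm
[[314.00351145 173.56988998]
 [315.42249648 260.77560303]]
```

Emit:
jog_arm:
  plan:
    - [[0,0,0,0,0,0,0.0255],[0,0,0,0,0,0,0.0255]]

```text
t: 12.38
tcp_pos: [0.4689, -0.0806, 0.2881]
tool_rot: [-3.12, 0.364, 0.0]
contact_force: [0.4, 0.7, -1.4]
width: 0.298
```

```bash
python3 rod.py
```

```text
n 59 bottom [312.29906542 260.        ] slope -0.021479917229344232 tilt deg 1.8416037052280563
12.425 [ 0.4689 -0.0806  0.2881] [-0.75 -0.06 -1.49] [0.006 0.006 0.022] 0.2979 25.44 mm
```

Emit:
jog_arm:
  plan:
    - [[0,0,0,0,0,0,0.02555],[0,0,0,0,0,0,0.02555],[0,0,0,0,0,0,0.02555]]

```text
t: 12.8
tcp_pos: [0.4689, -0.0806, 0.2881]
tool_rot: [3.12, -0.364, 0.0]
contact_force: [-0.2, 0.3, -2.0]
width: 0.302
```

```bash
python3 rod.py
```

```text
n 60 bottom [311.41463415 261.        ] slope -0.028645458816199995 tilt deg 2.187702276905463
12.85 [ 0.4689 -0.0806  0.2881] [-0.16 -0.24 -0.98] [-0.014  0.007 -0.08 ] 0.3009 25.7 mm
```

About 2° from vertical, within measurement error. I'm gripping firmly again here rather than risking a drop.

Emit:
jog_arm:
  plan:
    - [[0,0,0,0,0,0,0.022],[0,0,0,0,0,0,0.015],[0,0,0,0,0,0,0.0],[0,0,0,0,0,0,0.0],[0,0,0,0,0,0,0.0],[0,0,0,0,0,0,0.0]]

```text
t: 13.6
tcp_pos: [0.4689, -0.0806, 0.2881]
tool_rot: [-3.12, 0.364, 0.0]
contact_force: [-0.3, 0.3, -2.2]
width: 0.267
```

```bash
python3 rod.py
python3 - <<'E'
from h import *
im=cv2.imread("pics/last.png")[140:280,250:390]
cv2.imwrite("pics/f.png",cv2.resize(im,(560,560),interpolation=cv2.INTER_CUBIC))
E
```

```text
n 58 bottom [308.31496063 259.        ] slope -0.0704763856492721 tilt deg 4.190022714108828
13.65 [ 0.4689 -0.0806  0.2881] [ 1.04  0.08 -2.13] [0.008 0.001 0.024] 0.2678 22.87 mm
```

View pics/f.png

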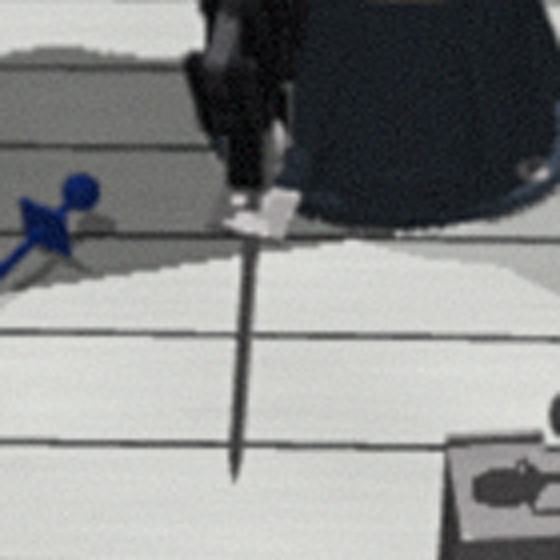

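Closing firmly tilted it back to about 4° (tip at px 308.6,259.6). I'll correct that by tilting the tool 0.073 rad about the jaw line, then measure again.

Emit:
jog_arm:
  plan:
    - [[0.0355,-0.0085,0,0,0,0,0.0],[0.0355,-0.0085,0,0,0,0,0.0],[0,0,0,0,0,0,0.0],[0,0,0,0,0,0,0.0]]

```text
t: 14.15
tcp_pos: [0.4689, -0.0809, 0.2881]
tool_rot: [-3.049, 0.356, -0.013]
contact_force: [-0.2, -0.4, -1.0]
width: 0.268
```

```bash
python3 rod.py; python3 -c "
from h import *
print(robot.sense()['tool_rot'])
snap('g')"
```

```text
n 60 bottom [314.40196078 261.        ] slope 0.07414480014132092 tilt deg -2.853477948619432
14.2 [ 0.4689 -0.0807  0.2881] [ 0.16  0.22 -1.1 ] [-0.077  0.035 -0.007] 0.2687 22.95 mm
[-3.04855815  0.35564217 -0.01324897]
```

Tip now at 314.4, against about 314.7 expected for vertical. Moving to in front of slot 3 and yawing to the rack.

Emit:
jog_arm:
  plan:
    - [[0,0,0.01,0.0006,0.008,0,0.0],[0,0,0.02,0.001,0.02,0,0.0],[0,0,0.03,0.0016,0.03,0,0.0],[0,0,0.033,0.0016,0.034,0,0.0],[0,0,0.033,0.0016,0.034,0,0.0],[0,0,0.033,0.0016,0.034,0,0.0],[0,0,0.033,0.0016,0.034,0,0.0],[0,0,0.033,0.0016,0.034,0,0.0],[0,0,0.033,0.0016,0.034,0,0.0],[0,0,0.032,0.0016,0.03,0,0.0],[0,0,0.02,0.001,0.02,0,0.0],[0,0,0.01,0.0006,0.0145,0,0.0],[0,0,0,0,0.0115,0,0.0],[0,0,0,0,0,0,0.0],[0,0,0,0,0,0,0.0],[0,0,0,0,0,0,0.0]]

```text
t: 16.3
tcp_pos: [0.485, 0.2569, 0.2882]
tool_rot: [-3.066, -0.134, 0.004]
contact_force: [0.0, -0.3, -1.4]
width: 0.266
```

```bash
python3 st.py
python3 - <<'E'
from h import *
from scipy.spatial.transform import Rotation as R
snap("h");s=robot.sense();M=R.from_rotvec(s["tool_rot"]).as_matrix();print(M.round(3),np.degrees(np.arctan2(M[1,0],M[0,0])))
g=s["tcp_pos"]-M[:,2]*.020;print("ball est",g)
print(proj("scene",[g,g-[0,0,.042],g-[0,0,.222],[.57,.253,.205],[.538,.25,.21]]))
print(proj("top",[g,[.57,.253,.205]]))
a=cv2.imread("pics/h_scene.png")[140:340,350:550]
cv2.imwrite("pics/hh.png",cv2.resize(a,(600,600),interpolation=cv2.INTER_CUBIC))
E
```

```text
16.3 [0.485  0.2569 0.2882] [ 0.02 -0.29 -1.39] [-0.076 -0.011  0.044] 0.2658 22.7 mm
[[ 0.996  0.087 -0.006]
 [ 0.087 -0.994  0.073]
 [ 0.    -0.073 -0.997]] 5.003149581218563
ball est [0.48511476 0.25552532 0.30814718]
[[501.20246931 181.27782176]
 [496.05611675 199.70692598]
 [476.65628403 267.83855417]
 [497.69235061 255.50850028]
 [492.80013367 241.419904  ]]
[[130.41065329 223.20157037]
 [154.75543215 185.94278076]]
```

View pics/hh.png

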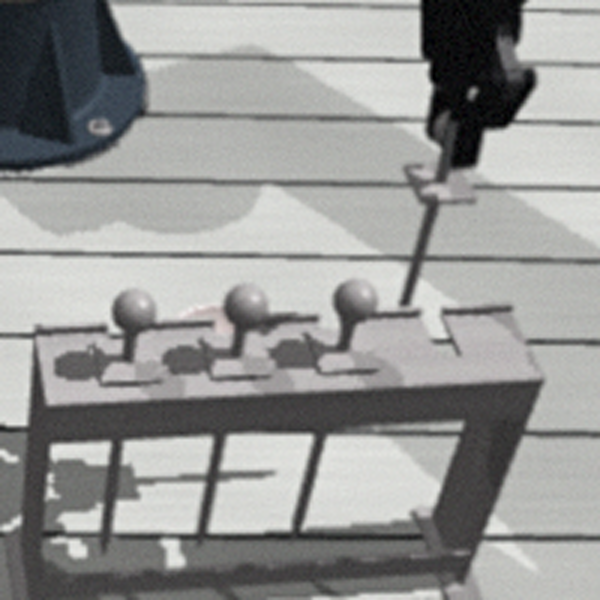

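Scene crop: the guard is at (440,184) and the rod is close to the line predicted for vertical. Slot 3's lip gap spans (418..445,312). I overshot y by 10 mm, so I'm correcting that, lowering, and coming to just short of the front edge for a check.

Emit:
jog_arm:
  plan:
    - [[0,0,0,0,-0.005,-0.01,0.0],[0,0,0,0,-0.0055,-0.016,0.0],[0,0,0,0,0,-0.01,0.0],[0,0,0,0.01,0.0009,0,0.0],[0,0,0,0.015,0.0013,0,0.0],[0,0,0,0.01,0.0009,0,0.0],[0,0,0,0.003,0.0003,0,0.0],[0,0,0,0,0,0,0.0],[0,0,0,0,0,0,0.0],[0,0,0,0,0,0,0.0]]

```text
t: 17.65
tcp_pos: [0.5227, 0.2503, 0.2523]
tool_rot: [-3.066, -0.135, 0.004]
contact_force: [-0.6, 0.4, -1.7]
width: 0.267
```

```bash
python3 st.py
python3 - <<'E'
from h import *
snap("i");s=robot.sense()
g=s["tcp_pos"]+np.array([0,-.0013,.018]);print("ball est",g)
print("pred scene ball/guard-underside/top",proj("scene",[g,g-[0,0,.042],g-[0,0,.038]]))
a=cv2.imread("pics/i_scene.png")[170:270,450:550]
cv2.imwrite("pics/ii.png",cv2.resize(a,(600,600),interpolation=cv2.INTER_CUBIC))
E
```

```text
17.65 [0.5227 0.2503 0.2523] [-0.61  0.42 -1.74] [-0.086 -0.022  0.009] 0.2667 22.77 mm
ball est [0.52276173 0.24898893 0.27022683]
pred scene ball/guard-underside/top [[497.74851457 210.90129835]
 [492.61935742 228.53239717]
 [493.09650963 226.89810093]]
```

View pics/ii.png

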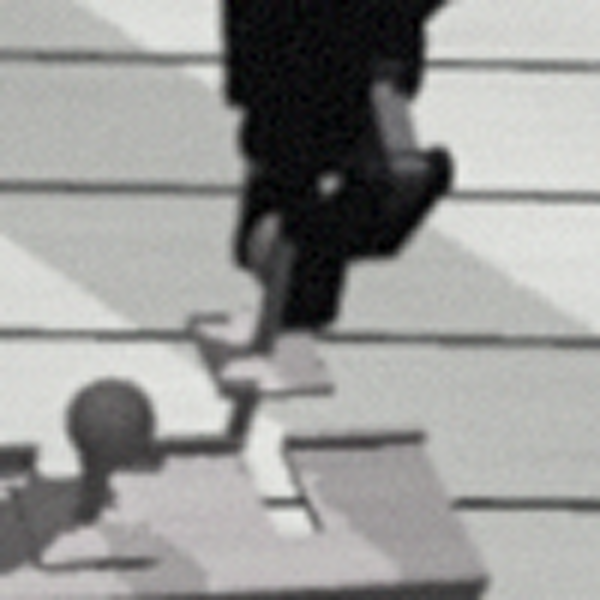

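Crop: the rod is at (243,415), just in front of the gap (248..288,440), and the guard is about 8 px above the lip. The rod sits about 1 mm to +y, so I'm trimming that while moving in, then lowering.

Emit:
jog_arm:
  plan:
    - [[0,0,0,0.002,-0.0008,0,0.0],[0,0,0,0.006,0.0004,0,0.0],[0,0,0,0.008,0.0007,0,0.0],[0,0,0,0.008,0.0007,0,0.0],[0,0,0,0.008,0.0007,0,0.0],[0,0,0,0.008,0.0007,0,0.0],[0,0,0,0.005,0.0005,0,0.0],[0,0,0,0.002,0.0002,0,0.0],[0,0,0,0,0,0,0.0],[0,0,0,0,0,0,0.0]]

```text
t: 19.0
tcp_pos: [0.5698, 0.2534, 0.2522]
tool_rot: [-3.066, -0.135, 0.004]
contact_force: [-0.0, -0.5, -0.7]
width: 0.269
```

```bash
python3 st.py
```

```text
19.0 [0.5698 0.2534 0.2522] [-0.02 -0.48 -0.74] [-0.113 -0.066 -0.003] 0.2688 22.95 mm
```

Emit:
jog_arm:
  plan:
    - [[0,0,0,0,0,-0.004,0.0],[0,0,0,0,0,-0.006,0.0],[0,0,0,0,0,-0.004,0.0],[0,0,0,0,0,-0.001,0.0],[0,0,0,0,0,0,0.0],[0,0,0,0,0,0,0.0]]

```text
t: 19.75
tcp_pos: [0.57, 0.2534, 0.2373]
tool_rot: [-3.066, -0.135, 0.004]
contact_force: [-0.4, 0.3, -1.9]
width: 0.267
```

```bash
python3 st.py
```

```text
19.75 [0.57   0.2534 0.2373] [-0.45  0.33 -1.9 ] [-0.099  0.018 -0.01 ] 0.2671 22.81 mm
```

Emit:
jog_arm:
  plan:
    - [[0,0,0,0,0,-0.002,0.0],[0,0,0,0,0,-0.001,0.0],[0,0,0,0,0,0,0.0]]

```text
t: 20.12
tcp_pos: [0.5699, 0.2534, 0.234]
tool_rot: [-3.066, -0.135, 0.005]
contact_force: [0.3, 0.7, -2.2]
width: 0.263
```

Emit:
jog_arm:
  plan:
    - [[0,0,0,0,0,-0.001,0.0],[0,0,0,0,0,0,0.0]]

```text
t: 20.38
tcp_pos: [0.5699, 0.2533, 0.233]
tool_rot: [-3.066, -0.135, 0.005]
contact_force: [0.5, -0.4, -1.9]
width: 0.265
```

Emit:
jog_arm:
  plan:
    - [[0,0,0,0,0,-0.001,0.0],[0,0,0,0,0,0,0.0]]

```text
t: 20.62
tcp_pos: [0.5699, 0.2534, 0.232]
tool_rot: [-3.066, -0.135, 0.005]
contact_force: [0.3, 0.4, -1.7]
width: 0.269
```

```bash
python3 st.py
```

```text
20.625 [0.5699 0.2534 0.232 ] [ 0.35  0.4  -1.71] [-0.064  0.015 -0.025] 0.269 22.97 mm
```

Underside is nominally at 0.208 with no contact yet.

Emit:
jog_arm:
  plan:
    - [[0,0,0,0,0,-0.001,0.0],[0,0,0,0,0,0,0.0]]

```text
t: 20.88
tcp_pos: [0.5699, 0.2534, 0.2311]
tool_rot: [-3.066, -0.135, 0.005]
contact_force: [0.6, 0.1, -2.0]
width: 0.27
```

Emit:
jog_arm:
  plan:
    - [[0,0,0,0,0,-0.001,0.0],[0,0,0,0,0,0,0.0]]

```text
t: 21.12
tcp_pos: [0.57, 0.2533, 0.2309]
tool_rot: [-3.065, -0.135, 0.003]
contact_force: [-3.2, -2.9, 8.5]
width: 0.267
```

Emit:
jog_arm:
  plan:
    - [[0,0,0,0,0,-0.0007,0.0],[0,0,0,0,0,0,0.0]]

```text
t: 21.38
tcp_pos: [0.57, 0.2533, 0.2309]
tool_rot: [-3.065, -0.135, 0.002]
contact_force: [-5.4, -4.3, 15.9]
width: 0.269
```

```bash
python3 st.py
```

```text
21.375 [0.57   0.2533 0.2309] [-5.36 -4.26 15.89] [-0.604  1.145  0.108] 0.2688 22.95 mm
```

Contact at TCP z = 0.231, consistent with the plate at 0.205 given a small slip. Easing off and looking before release.

Emit:
jog_arm:
  plan:
    - [[0,0,0,0,0,0.0014,0.0],[0,0,0,0,0,0,0.0]]

```text
t: 21.62
tcp_pos: [0.57, 0.2534, 0.231]
tool_rot: [-3.066, -0.135, 0.004]
contact_force: [-1.8, -2.0, 4.8]
width: 0.269
```

```bash
python3 st.py
python3 - <<'E'
from h import *
snap("j")
a=cv2.imread("pics/j_scene.png")[185:285,430:530]
cv2.imwrite("pics/jj.png",cv2.resize(a,(600,600),interpolation=cv2.INTER_CUBIC))
E
```

```text
21.625 [0.57   0.2534 0.231 ] [-1.84 -2.05  4.78] [-0.334  0.326  0.05 ] 0.2691 22.98 mm
```

View pics/jj.png

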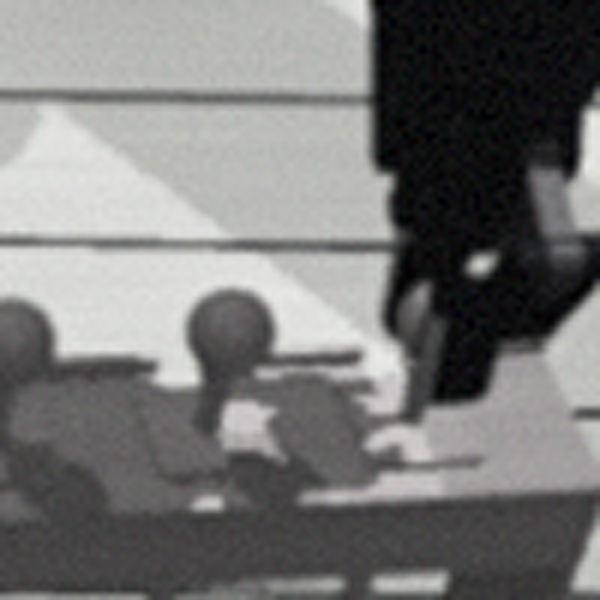

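Guard flat on the plate behind the lip: its near edge at crop (400..480,462) lines up with the neighbours' guards. Releasing gently, then retreating straight up.

Emit:
jog_arm:
  plan:
    - [[0,0,0,0,0,0,0.022],[0,0,0,0,0,0,0.025],[0,0,0,0,0,0,0.026],[0,0,0,0,0,0,0.028],[0,0,0,0,0,0,0.034],[0,0,0,0,0,0,0.045],[0,0,0,0,0,0,0.05],[0,0,0,0,0,0,0.05],[0,0,0,0,0,0.01,0.05],[0,0,0,0,0,0.02,0.05],[0,0,0,0,0,0.03,0.05],[0,0,0,0,0,0.03,0.05],[0,0,0,0,0,0.03,0.05],[0,0,0,-0.04,-0.02,0.01,0.05],[0,0,0,-0.05,-0.03,0,0.05],[0,0,0,-0.05,-0.03,0,0.05],[0,0,0,-0.05,-0.03,0,0.05],[0,0,0,0,0,0,0.05],[0,0,0,0,0,0,0.05]]

```text
t: 24.1
tcp_pos: [0.3803, 0.1435, 0.3616]
tool_rot: [-3.065, -0.135, 0.002]
contact_force: [-0.2, -0.3, -0.6]
width: 0.583
```

```bash
python3 st.py
python3 - <<'E'
from h import *
snap("k")
a=cv2.imread("pics/k_scene.png")[210:370,340:560];b=cv2.imread("pics/k_top.png")[140:240,110:310]
im=np.vstack([cv2.resize(a,(480,350),interpolation=cv2.INTER_CUBIC),cv2.resize(b,(480,240),interpolation=cv2.INTER_CUBIC)])
cv2.imwrite("pics/kk.png",im)
d=cv2.absdiff(cv2.imread("pics/k_scene.png"),cv2.imread("pics/a_scene.png")).max(2)
print("lunchbox diff",(d[330:405,175:276]>40).sum(),"hung balls diff",(d[233:250,386:478]>40).sum())
E
```

```text
24.1 [0.3803 0.1435 0.3616] [-0.23 -0.28 -0.57] [-0.019 -0.059  0.013] 0.5833 49.81 mm
lunchbox diff 0 hung balls diff 0
```

View pics/kk.png

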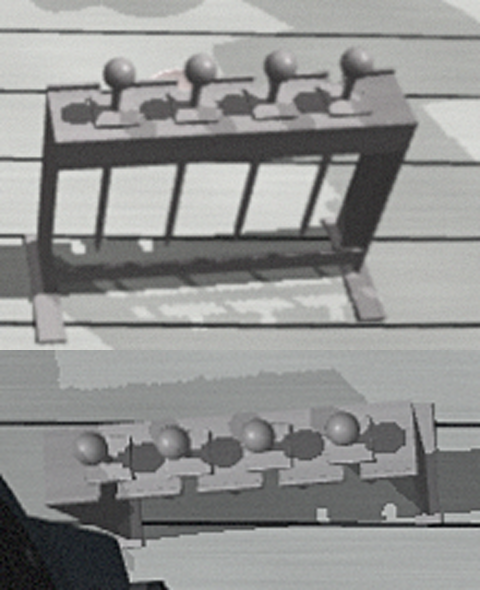

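All four skewers hang alike, with the new ball at scene ≈(503.6,238.3) and top ≈(147.9,180.8). One numeric check, then hand in.

Run:
```python
from h import *
print(tri(("top",147.6,180.4),("scene",503.3,238.1)))
print(robot.close_job())
```

```text
(array([0.57132575, 0.25189525, 0.24862484]), [array([-0.37625583, -0.06205383]), array([-0.38182104,  0.07237874])])
the job is handed in; nothing more can be done
None
```

The steel skewer now hangs in slot 3, the empty slot, with its guard resting behind the lip. I let go and handed the job in at about 24 s.

I pinched it by the ball, lifted it, and eased the grip in small steps until it hung about 2° off vertical. Then I gripped it firmly again, hung it and backed away.

**What didn't go to plan:**
- **Regrip:** closing firmly pushed the skewer back to about 4° off vertical. I tilted the tool by the same angle. The tip then sat where vertical predicts, to within 1 px, but the automatic line fit read −2.9°. I put that down to gripper pixels in the fit and relied on the tip. Near the rack the rod still looked about 1° off.
- **Slip:** the ball seems to have slipped about 2 mm in the fingers while I was easing the grip.
- **Contact:** setting the guard on the plate pressed with about 16 N, below the 40 N limit.

**Last checks:**
- **Position:** the hung ball measured (0.571, 0.252, 0.249), against (0.570, 0.253, 0.249) expected from the three neighbours.
- **Appearance:** it looks the same as the other three in both views.
- **Bystanders:** the green box and the hanging balls showed no pixel change. I never went near the dish, but I did not compare it at the end.

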